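# Snug a filter housing cover crosswise

## Task

Snug down the round cover of the polisher's filter housing so that it seats evenly: the knob with the yellow dot is already tight and the far side still stands up a little, so next turn the knob diagonally across from it clockwise all the way home to its stop, and only then the other two, one after the other. Each knob is home when its bar points at the red marks beside it, parallel to the bar of the yellow-dotted knob; let go of everything at the end.

Things in the scene. Friction and masses are not known exactly. Their poses are not given: they have to be found in the camera images.
- knob_1_bar (a point): The tight knob, with a yellow dot on top; it no longer turns and its bar shows the home direction of all four. Black bar 48 mm long, 14 thick, 26 high, a white line along its top, underside 17 mm above the cover on a 28 mm round collar. Point: middle of the bar, half-way up; x along the bar, z up.
- knob_2_bar (a point): Black bar knob like knob_1 but loose: its bar stands 50 to 72 degrees anticlockwise (from above) of home. Turns clockwise (0.1 N m friction), stays where left, has a solid stop at home: bar parallel to knob_1's, pointing at the two red marks on the cover beside it. Neighbour of knob_1, 88 mm off. Point: middle of the bar, half-way up; x along the bar, z up.
- knob_3_bar (a point): Black bar knob like knob_1 but loose: its bar stands 50 to 72 degrees anticlockwise (from above) of home. Turns clockwise (0.1 N m friction), stays where left, has a solid stop at home: bar parallel to knob_1's, pointing at the two red marks on the cover beside it. Diagonally across from knob_1. Point: middle of the bar, half-way up; x along the bar, z up.
- knob_4_bar (a point): Black bar knob like knob_1 but loose: its bar stands 50 to 72 degrees anticlockwise (from above) of home. Turns clockwise (0.1 N m friction), stays where left, has a solid stop at home: bar parallel to knob_1's, pointing at the two red marks on the cover beside it. Other neighbour of knob_1. Point: middle of the bar, half-way up; x along the bar, z up.
- housing: Fixed round filter housing: grey pot with a flat grey cover 184 mm across, top of cover 56 mm above the desk when seated; it starts tipped about 2 degrees, up to 5 mm high across from knob_1, and knob_3 draws it flat; four bar knobs stand on it at the corners of an 88 mm square, bars centred about 85 mm above the desk. Origin: centre of the underside. Stands at any yaw.

How it is judged (in metres and radians):
On the way, in this order (a step that is already met when the one before it is completed fails the run):
1. the knob across from the tight one is home while the other two have not yet been turned (angle between the x axis of knob_3_bar and the x axis of knob_1_bar, either way round below 0.17 rad and angle between the x axis of each of knob_2_bar, knob_4_bar and the x axis of knob_1_bar, either way round above 0.7 rad), for 0.2 s.
2. one of the other two is home as well, while the last has not yet been turned (angle between the x axis of knob_3_bar and the x axis of knob_1_bar, either way round below 0.17 rad and ((angle between the x axis of knob_2_bar and the x axis of knob_1_bar, either way round below 0.17 rad and angle between the x axis of knob_4_bar and the x axis of knob_1_bar, either way round above 0.7 rad) or (angle between the x axis of knob_4_bar and the x axis of knob_1_bar, either way round below 0.17 rad and angle between the x axis of knob_2_bar and the x axis of knob_1_bar, either way round above 0.7 rad))), for 0.2 s.
3. all knobs are home (angle between the x axis of each of knob_2_bar, knob_3_bar, knob_4_bar and the x axis of knob_1_bar, either way round below 0.17 rad), for 0.2 s.
At the end, for the whole second after the job is handed in: All three knobs that were loose are home: each bar within 10 degrees of parallel to the bar of the tight knob (all of step 3); the robot touches nothing.
It also fails if it takes over 48 s, if anything falls off the work surface, if the arm or the gripper's body presses on something with over 40 N, if the wrist force passes 120 N, or if a joint passes its speed limit or range.

## Robot

A 6-joint arm with a two-finger parallel gripper is mounted at the origin on a cart in front of the work surface, level with it; the furniture and walls round the work are solid. World frame = base frame: x ahead of the robot, y to its left, z up, the work surface at z = 0. Lengths are in mm, angles in rad, forces in N, time in s.
With the tool pointing down it reaches from about 350 to 975 mm from the base axis. Payload 7.1 kg.
Tool frame: the origin (TCP) lies at the very end of the fingers, on their centre line; the grasp point (between the pads) lies 19 mm behind it; z points along the fingers, y is the line along which they close (so a half turn about z gives the same grasp; the last joint's range is limited). The gripper opens to 88 mm and grips with 3 to 60 N. Pads are 20 mm wide; open, the fingers measure 115 mm over their backs; the gripper's body (75 mm by 178 mm) begins 61 mm behind the grasp point.
Start: joints at [-1.161, 0.423, 1.63, -0, 1.089, -0.019], TCP at [259.877, -568.391, 222.675] pointing down, gripper open.
Joint ranges: [-3, 3], [-0.9, 2.11], [0.09, 2.58], [-1.31, 4.45], [0.11, 2.69], [-2.54, 2.54]. Speed limits (rad/s): [2.39, 2.39, 3.01, 3.14, 3.14, 3.14].

## Interface

Orientations are given as a rotation vector (axis times angle).
In Python, from workcell import * gives the robot as it stands.
- The arm moves only by the tool step_arm, never from a script. Its argument "deltas" is a list of rows, each a list of 3 entries, a list of its own where there are three numbers: the shift along the tool's x, y, z in units of 300 mm (1.0 is 300 mm), then the turn, a rotation vector about the tool's x, y, z in units of 1.5 rad (1.0 is 1.5 rad), then the gripper command: -1 is shut, 1 is fully open, values between are in proportion. In form: [[[dx, dy, dz], [rx, ry, rz], gripper], ...]. A call has 1 to 20 rows; each row is the pose to reach, as a shift and turn from the pose commanded when the call began, along the tool's axes at that moment; what a row does not reach only later rows make up. A row lasts 1/12 s, in which the tool goes at most 41.7 mm and 7.16 degrees, less where a joint would pass 70% of its speed; a pose out of reach is approached as far as the arm can. A call with a number of a shift or a turn outside -1 to 1 is refused whole. A call with a gripper value outside its range is refused whole. The fingers move at their own pace and stop on an object; the grip force is fixed at half the most. Time passes only in rows, so rows that repeat a pose let the fingers close. It gives the time, the measured TCP pose, the force, the opening and the grip force at its end, in the units of the state.
- get_obs(): the state, without advancing time (a new reading comes with each control period).
- get_image(name): name is "scene" or "top" or "wrist"; returns a dict with "pixels" (384x512x3 uint8, red, green, blue), "fx", "fy", "cx", "cy" (pixels), "dist_coeffs" ([k1, k2, p1, p2, k3] as OpenCV has them; the pictures are not rectified), "T" (4x4, takes a point from camera to world coordinates). Camera axes: x right, y down, z forward; pixel columns grow to the right and rows downward; lengths in mm; the calibration is good to about 2 mm. A picture is of the moment at which its call begins. There is no depth.
- close_job(): hands the job in; it is judged then, once.
The state is a dict: "t": time; "qpos": joint angles; "qvel": joint speeds; "joint_torque": joint torques, N m; "ee_pos": TCP position; "orientation": TCP orientation; "ft_force": force on the tool from outside, world axes, zero at the start; "moment": the same for the moment, N m; "width": finger opening in mm; "grasp_force": force on a finger pad.
Only numpy, scipy, OpenCV 4.12 (cv2) and the standard library are available. Lean on these libraries where they do the work, as an engineer would, in place of code of your own. Each camera call takes 0.05 s, during which the arm holds its last target. There are 200 camera calls.

## Working session

There is one attempt and no reset: what is moved stays moved. The work goes in short steps, Python scripts to look and compute and a tool call to move; the robot and the scene stay as the last step left them, time stands still between calls to the robot, and variables do not carry over. Pictures are saved under pics/ and viewed, at most 10 in all, crops included, and the job is handed in when it is done.

Besides the shell and the picture viewer there is one more tool, called after "Emit:" as name(argument=value, ...), one argument or row to a line, values as JSON. step_arm: Moves the arm, as the interface text tells. Its arguments: {"type":"object","properties":{"deltas":{"type":"array","items":{"type":"array"}}},"required":["deltas"]}

```bash
mkdir -p pics; cat > h.py <<'E'
from workcell import *
import numpy as np, cv2
def shot(n,f):
    im=get_image(n); cv2.imwrite('pics/'+f,im['pixels'][:,:,::-1]); np.savez('pics/'+f+'.npz',**im); return im
def ray(im,uv,z):
    K=np.array([[im['fx'],0,im['cx']],[0,im['fy'],im['cy']],[0,0,1.]])
    p=cv2.undistortPoints(np.array(uv,float).reshape(-1,1,2),K,np.array(im['dist_coeffs'],float)).reshape(-1,2)
    d=np.c_[p,np.ones(len(p))]@im['T'][:3,:3].T; o=im['T'][:3,3]
    return o+d*((z-o[2])/d[:,2])[:,None]
E
python3 - <<'E'
from h import *
a=shot('top','top0.png');b=shot('scene','scene0.png')
cv2.imwrite('pics/both.png',np.hstack([a['pixels'],b['pixels']])[:,:,::-1][:, :])
for i in(a,b): print(np.round(i['T'],2).tolist(),i['fx'])
o=get_obs();print(o['t'],o['ee_pos'],o['orientation'],o['width'])
E
```

```text
[[-0.02, -0.99, 0.1, 377.61], [-1.0, 0.02, -0.03, -201.71], [0.03, -0.1, -0.99, 916.36], [0.0, 0.0, 0.0, 1.0]] 419.800784342573
[[-0.92, 0.33, -0.22, 669.9], [0.4, 0.78, -0.49, 199.8], [0.01, -0.54, -0.84, 816.33], [0.0, 0.0, 0.0, 1.0]] 482.6184019459124
0.1 [ 259.70101965 -567.92385824  221.98963075] [-3.06831737e+00 -6.68167544e-01  4.30605097e-04] 87.70077322376903
```

View pics/top0.png

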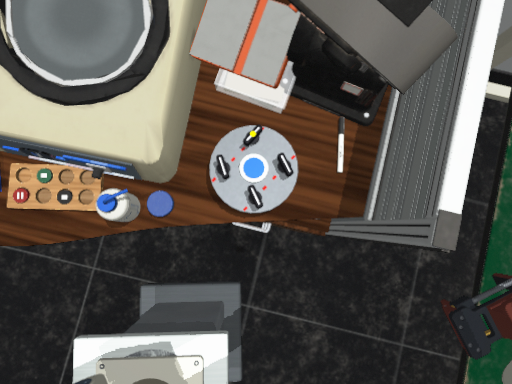

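The top view shows the cover centred at about pixel (254,168). The yellow-dot knob is at (254,135), its diagonal opposite at (255,197), and the neighbours at (222,167) and (285,164). Next I measure the white lines.

```bash
python3 - <<'E'
from h import *
im=dict(np.load('pics/top0.png.npz'));p=im['pixels']
c=cv2.resize(p[115:220,200:305],None,fx=5.5,fy=5.5,interpolation=cv2.INTER_CUBIC);cv2.imwrite('pics/crop0.png',c[:,:,::-1])
print('cover c',ray(im,[[254,168.5]],58))
g=p.max(2)
for n,(u,v) in dict(k1=(254,135),k2=(222,167),k4=(285,164),k3=(255,197)).items():
    m=np.zeros(g.shape,np.uint8);cv2.circle(m,(u,v),17,255,-1)
    d=((g<70)&(m>0)).astype(np.uint8)
    k,l,s,ce=cv2.connectedComponentsWithStats(d);i=1+np.argmax(s[1:,4])
    ys,xs=np.where(l==i);P=ray(im,np.c_[xs,ys],88);c=P.mean(0);w,V=np.linalg.eigh(np.cov(P[:,:2].T))
    print(n,ce[i],s[i,4],c,np.sqrt(w*12),np.degrees(np.arctan2(V[1,1],V[0,1]))%180)
E
```

```text
cover c [[ 491.8616505  -221.02878725   58.        ]]
k1 [251.85875706 133.71186441] 177 [ 558.29738434 -217.29788122   88.        ] [35.36053234 55.36773264] 171.88574020312427
k2 [222.48818898 167.88188976] 127 [ 490.02284692 -157.80598535   88.        ] [22.37026419 42.76441301] 17.665515017280313
k4 [282.78571429 166.26984127] 126 [ 491.53206613 -277.85367796   88.        ] [16.09189411 45.18315329] 26.164250366467115
k3 [254.03968254 197.24603175] 126 [ 430.60755848 -219.42777243   88.        ] [21.37173812 42.61412738] 22.341463669368693
```

View pics/crop0.png

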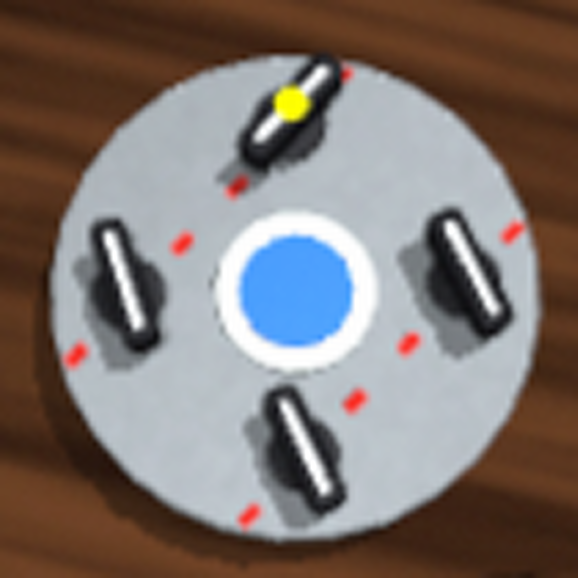

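View pics/scene0.png

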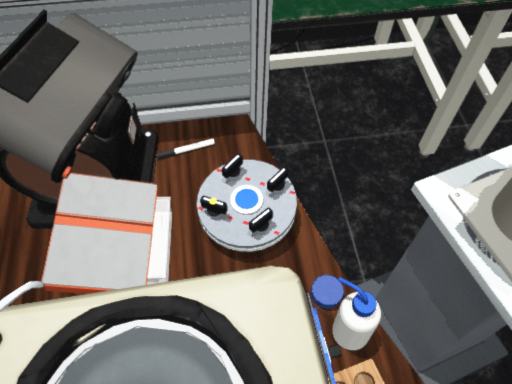

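```bash
python3 - <<'E'
from h import *
from scipy.spatial.transform import Rotation as R
im=dict(np.load('pics/top0.png.npz'));sc=dict(np.load('pics/scene0.png.npz'))
L=dict(k1=(327,65,253,143),k2=(105,230,143,335),k4=(453,222,498,317),k3=(285,392,328,495))
for n,l in L.items():
    q=np.array(l,float).reshape(2,2)/5.5+[199.6,114.6]
    P=ray(im,q,{'k1':99,'k3':103}.get(n,101));d=P[0]-P[1]
    print(n,P.mean(0).round(1),np.linalg.norm(d).round(1),np.degrees(np.arctan2(d[1],d[0])).round(1))
print('wall',ray(im,[[330,220],[372,215],[395,90]],0).round(),'post300',ray(im,[[330,230],[440,245]],300).round())
print('cream edge top');
for z in(50,100,150,200): print(z,ray(im,[[178,165],[193,100]],z)[:,:2].round().tolist(),'scene',ray(sc,[[298,272]],z)[:,:2].round())
print(R.from_rotvec(get_obs()['orientation']).as_matrix().round(3))
E
```

```text
k1 [ 556.3 -218.    99. ] 39.1 -43.9
k2 [ 492.1 -157.9  101. ] 40.0 19.1
k4 [ 495.  -283.2  101. ] 37.7 23.9
k3 [ 433.5 -221.7  103. ] 39.4 21.6
wall [[ 384. -386.    0.]
 [ 393. -479.    0.]
 [ 673. -544.    0.]] post300 [[ 367. -325.  300.]
 [ 343. -486.  300.]]
cream edge top
50 [[502.0, -64.0], [640.0, -95.0]] scene [[467. -59.]]
100 [[495.0, -72.0], [625.0, -102.0]] scene [[480. -42.]]
150 [[488.0, -80.0], [610.0, -108.0]] scene [[493. -25.]]
200 [[481.0, -88.0], [595.0, -114.0]] scene [[506.  -9.]]
[[ 0.909  0.416 -0.001]
 [ 0.416 -0.909  0.001]
 [ 0.    -0.001 -1.   ]]
```

The positions agree with the 88 mm square (diagonals 123 and 125 mm, expected 124.5). The angles to home are 63, 65 and 68°. I'll approach knob 3 around the wall post.

Emit:
step_arm(
  deltas=[
    [[0.433, -0.747, 0], [0, 0, 0], -0.2],
    [[0.433, -0.747, 0], [0, 0, 0], -0.2],
    [[0.433, -0.747, 0], [0, 0, 0], -0.2],
    [[0.433, -0.747, 0], [0, 0, 0], -0.2],
    [[0.433, -0.747, 0], [0, 0, 0], -0.2],
    [[0.433, -0.747, 0], [0, 0, 0], -0.2],
    [[0.433, -0.747, 0], [0, 0, 0], -0.2],
    [[1.0, -0.81, 0.15], [0, 0, 0.035], -0.2],
    [[1.0, -0.81, 0.15], [0, 0, 0.035], -0.2],
    [[1.0, -0.81, 0.15], [0, 0, 0.035], -0.2],
    [[1.0, -0.81, 0.15], [0, 0, 0.035], -0.2],
    [[1.0, -0.81, 0.15], [0, 0, 0.035], -0.2],
    [[1.0, -0.81, 0.15], [0, 0, 0.035], -0.2],
    [[1.0, -0.81, 0.15], [0, 0, 0.035], -0.2],
    [[1.0, -0.81, 0.15], [0, 0, 0.035], -0.2],
  ],
)

```text
t: 1.35
ee_pos: [430.7, -223.2, 177.7]
orientation: [-3.086, -0.587, 0.001]
ft_force: [0.0, -0.1, -0.1]
width: 34.8
grasp_force: 0.0
```

```bash
python3 - <<'E'
from h import *
from scipy.spatial.transform import Rotation as R
w=shot('wrist','w1.png');o=get_obs();print(o['t'],o['ee_pos'],R.from_rotvec(o['orientation']).as_matrix().round(3),o['width'],o['ft_force'],w['T'].round(2))
E
```

```text
1.4 [ 430.64370073 -223.40112486  177.91702557] [[ 0.93   0.366 -0.   ]
 [ 0.366 -0.93  -0.   ]
 [-0.     0.    -1.   ]] 35.50611915776472 [-0.35169946  0.26070387  0.52002709] [[ 3.7000e-01 -8.9000e-01 -2.8000e-01  5.0778e+02]
 [-9.3000e-01 -3.5000e-01 -1.1000e-01 -1.9215e+02]
 [ 0.0000e+00  3.0000e-01 -9.5000e-01  3.3979e+02]
 [ 0.0000e+00  0.0000e+00  0.0000e+00  1.0000e+00]]
```

View pics/w1.png

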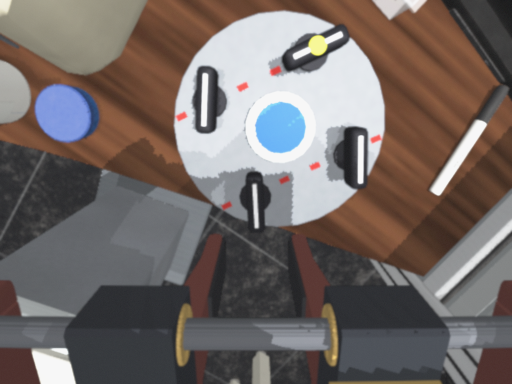

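The wrist view shows knob 3's white line at (254,202), knob 4's at (360,157), knob 2's at (206,100) and the dot at (318,46). The fingers are at (215,260) and (300,260). I'll measure the white lines at their top height.

```bash
python3 - <<'E'
from h import *
im=dict(np.load('pics/w1.png.npz'));p=im['pixels'];g=p.min(2)
for n,(u,v,z) in dict(k1=(317,47,99),k2=(206,99,101),k4=(361,158,101),k3=(255,202,103)).items():
    m=np.zeros(g.shape,np.uint8);cv2.circle(m,(u,v),32,255,-1)
    dk=cv2.morphologyEx(((p.max(2)<75)&(m>0)).astype(np.uint8),cv2.MORPH_CLOSE,np.ones((9,9)))
    d=((g>200)&(cv2.erode(dk,np.ones((3,3)))>0)).astype(np.uint8)
    ys,xs=np.where(d);P=ray(im,np.c_[xs,ys],z);w,V=np.linalg.eigh(np.cov(P[:,:2].T))
    print(n,len(xs),xs.mean(),ys.mean(),((P.max(0)+P.min(0))/2).round(1),np.sqrt(w*12).round(1),np.degrees(np.arctan2(V[1,1],V[0,1]))%180)
E
```

```text
Traceback (most recent call last):
  File "h.py", line 7, in ray
    p=cv2.undistortPoints(np.array(uv,float).reshape(-1,1,2),K,np.array(im['dist_coeffs'],float)).reshape(-1,2)
      ~~~~~~~~~~~~~~~~~~~^^^^^^^^^^^^^^^^^^^^^^^^^^^^^^^^^^^^^^^^^^^^^^^^^^^^^^^^^^^^^^^^^^^^^^^^
cv2.error: OpenCV(4.12.0) /io/opencv/modules/calib3d/src/undistort.dispatch.cpp:347: error: (-215:Assertion failed) CV_IS_MAT(_src) && CV_IS_MAT(_dst) && (_src->rows == 1 || _src->cols == 1) && (_dst->rows == 1 || _dst->cols == 1) && _src->cols + _src->rows - 1 == _dst->rows + _dst->cols - 1 && (CV_MAT_TYPE(_src->type) == CV_32FC2 || CV_MAT_TYPE(_src->type) == CV_64FC2) && (CV_MAT_TYPE(_dst->type) == CV_32FC2 || CV_MAT_TYPE(_dst->type) == CV_64FC2) in function 'cvUndistortPointsInternal'
```

```bash
python3 - <<'E'
from h import *
im=dict(np.load('pics/w1.png.npz'))
for n,(q,z) in dict(k1=((345,33,290,66),99),k2=((207,70,204,128),101),k4=((362,133,359,184),101),k3=((252,180,256,229),103)).items():
    P=ray(im,np.array(q,float).reshape(2,2),z);d=P[0]-P[1]
    print(n,P.mean(0).round(1),np.linalg.norm(d[:2]).round(1),np.degrees(np.arctan2(d[1],d[0])).round(1))
E
```

```text
k1 [ 553.5 -219.6   99. ] 43.0 -38.6
k2 [ 493.4 -158.3  101. ] 40.3 15.8
k4 [ 495.7 -282.   101. ] 39.2 23.6
k3 [ 432.3 -219.8  103. ] 40.8 25.8
```

Both views agree to about 2 mm. Lowering onto knob 3 and gripping.

Emit:
step_arm(
  deltas=[
    [[0.01, -0.005, 0.1], [0, 0, -0.02], -0.2],
    [[0.01, -0.005, 0.2], [0, 0, -0.02], -0.2],
    [[0.01, -0.005, 0.28], [0, 0, -0.02], -0.2],
    [[0.01, -0.005, 0.318], [0, 0, -0.02], -0.2],
    [[0.01, -0.005, 0.318], [0, 0, -0.02], -0.2],
    [[0.01, -0.005, 0.318], [0, 0, -0.02], -1],
    [[0.01, -0.005, 0.318], [0, 0, -0.02], -1],
    [[0.01, -0.005, 0.318], [0, 0, -0.02], -1],
    [[0.01, -0.005, 0.318], [0, 0, -0.02], -1],
    [[0.01, -0.005, 0.318], [0, 0, -0.02], -1],
    [[0.01, -0.005, 0.318], [0, 0, -0.02], -1],
  ],
)

```text
t: 2.32
ee_pos: [434.3, -220.3, 83.4]
orientation: [3.076, 0.634, 0.002]
ft_force: [-2.6, 0.3, 7.7]
width: 14.0
grasp_force: 29.9
```

Emit:
step_arm(
  deltas=[
    [[0, 0, 0.001], [0, 0, 0.08], -1],
    [[0, 0, 0.002], [0, 0, 0.16], -1],
    [[0, 0, 0.004], [0, 0, 0.24], -1],
    [[0, 0, 0.005], [0, 0, 0.32], -1],
    [[0, 0, 0.006], [0, 0, 0.4], -1],
    [[0, 0, 0.008], [0, 0, 0.48], -1],
    [[0, 0, 0.009], [0, 0, 0.56], -1],
    [[0, 0, 0.01], [0, 0, 0.64], -1],
    [[0, 0, 0.011], [0, 0, 0.7], -1],
    [[0, 0, 0.012], [0, 0, 0.75], -1],
    [[0, 0, 0.012], [0, 0, 0.78], -1],
    [[0, 0, 0.012], [0, 0, 0.78], -1],
    [[0, 0, 0.012], [0, 0, 0.78], -1],
    [[0, 0, 0.012], [0, 0, 0.78], -1],
  ],
)

```text
t: 3.48
ee_pos: [432.6, -222.9, 79.3]
orientation: [2.912, -1.166, 0.0]
ft_force: [-12.0, -19.9, 3.0]
width: 13.9
grasp_force: 30.0
```

```bash
python3 - <<'E'
from h import *
from scipy.spatial.transform import Rotation as R
o=get_obs();M=R.from_rotvec(o['orientation']).as_matrix();print(o['t'],np.degrees(np.arctan2(M[1,0],M[0,0])),o['moment'],o['ft_force'],o['qpos'])
E
```

```text
3.4833 -43.62882905153682 [-3.48936308  1.97519957 -0.04087754] [-12.00695614 -19.85379424   2.97687954] [-0.49738671  0.45533013  2.02022916 -0.00718686  0.66536935  1.84053242]
```

Emit:
step_arm(
  deltas=[
    [[0, 0, 0], [0, 0, 0.04], -1],
    [[0, 0, 0], [0, 0, 0.05], -1],
    [[0, 0, 0], [0, 0, 0.05], -1],
  ],
)

```text
t: 3.73
ee_pos: [432.7, -222.9, 79.3]
orientation: [2.867, -1.273, 0.001]
ft_force: [-11.5, -19.0, 1.5]
width: 14.3
grasp_force: 30.9
```

```bash
python3 - <<'E'
from h import *
from scipy.spatial.transform import Rotation as R
o=get_obs();M=R.from_rotvec(o['orientation']).as_matrix();print(o['t'],np.degrees(np.arctan2(M[1,0],M[0,0])),o['moment'],o['ft_force'],o['qpos'],o['ee_pos'])
E
```

```text
3.7333 -47.87711490764308 [-3.21577039  1.86614915  0.72856694] [-11.53793706 -19.02143331   1.45152588] [-0.4971724   0.45547727  2.02012078 -0.0076983   0.66516663  1.91529738] [ 432.67789128 -222.92161241   79.29134525]
```

Knob 3 is at its stop: the moment rises to 0.73 N m. Releasing, lifting and going above knob 4.

Emit:
step_arm(
  deltas=[
    [[0, 0, 0], [0, 0, 0], -0.2],
    [[0, 0, 0], [0, 0, 0], -0.2],
    [[0, 0, 0], [0, 0, 0], -0.2],
    [[0, 0, -0.13], [0, 0, 0], -0.2],
    [[0, 0, -0.26], [0, 0, -0.05], -0.2],
    [[0.1, 0, -0.33], [0, 0, -0.13], -0.2],
    [[0.2, 0, -0.33], [0, 0, -0.21], -0.2],
    [[0.29, -0.012, -0.33], [0, 0, -0.29], -0.2],
    [[0.29, -0.012, -0.33], [0, 0, -0.37], -0.2],
    [[0.29, -0.012, -0.33], [0, 0, -0.45], -0.2],
    [[0.29, -0.012, -0.33], [0, 0, -0.53], -0.2],
    [[0.29, -0.012, -0.33], [0, 0, -0.61], -0.2],
    [[0.29, -0.012, -0.33], [0, 0, -0.69], -0.2],
    [[0.29, -0.012, -0.33], [0, 0, -0.77], -0.2],
    [[0.29, -0.012, -0.33], [0, 0, -0.833], -0.2],
    [[0.29, -0.012, -0.33], [0, 0, -0.833], -0.2],
    [[0.29, -0.012, -0.33], [0, 0, -0.833], -0.2],
  ],
)

```text
t: 5.15
ee_pos: [494.9, -282.2, 177.9]
orientation: [3.076, 0.637, 0.0]
ft_force: [0.1, 0.4, 0.1]
width: 35.4
grasp_force: 0.0
```

```bash
python3 - <<'E'
from h import *
from scipy.spatial.transform import Rotation as R
o=get_obs();M=R.from_rotvec(o['orientation']).as_matrix();print(o['t'],np.degrees(np.arctan2(M[1,0],M[0,0])),o['ee_pos'],o['ft_force'])
a=shot('top','top1.png');b=shot('wrist','w2.png')
c=cv2.resize(a['pixels'][100:235,185:320],None,fx=2.84,fy=2.84,interpolation=cv2.INTER_CUBIC)
cv2.imwrite('pics/both2.png',cv2.resize(np.hstack([c[:383],b['pixels'][:383]]),(800,int(383*800/(c.shape[1]+512))))[:,:,::-1])
E
```

```text
5.15 23.39097256675486 [ 494.89021895 -282.18904778  177.85213081] [0.11452835 0.42452384 0.06872228]
```

View pics/w2.png

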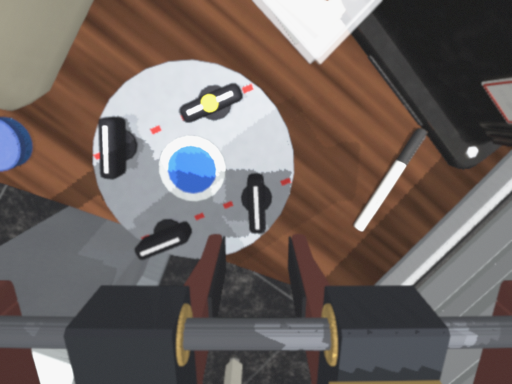

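Knob 3's bar, (142,252)–(186,235), is now parallel to knob 1's, (188,112)–(236,92). Knob 4's line at (256,207) sits centred between the fingers. Grasping knob 4 and turning it.

Emit:
step_arm(
  deltas=[
    [[0.003, 0, 0.1], [0, 0, 0], -0.2],
    [[0.003, 0, 0.2], [0, 0, 0], -0.2],
    [[0.003, 0, 0.29], [0, 0, 0], -0.2],
    [[0.003, 0, 0.332], [0, 0, 0], -0.2],
    [[0.003, 0, 0.332], [0, 0, 0], -0.2],
    [[0.003, 0, 0.332], [0, 0, 0], -1],
    [[0.003, 0, 0.332], [0, 0, 0], -1],
    [[0.003, 0, 0.332], [0, 0, 0], -1],
    [[0.003, 0, 0.332], [0, 0, 0], -1],
    [[0.003, 0, 0.332], [0, 0, 0], -1],
    [[0.003, 0, 0.332], [0, 0, 0], -1],
  ],
)

```text
t: 6.17
ee_pos: [496.1, -281.5, 79.6]
orientation: [-3.075, -0.64, -0.002]
ft_force: [-0.3, 5.2, 4.9]
width: 14.0
grasp_force: 29.8
```

Emit:
step_arm(
  deltas=[
    [[0, 0, 0], [0, 0, 0.08], -1],
    [[0, 0, 0], [0, 0, 0.16], -1],
    [[0, 0, 0], [0, 0, 0.24], -1],
    [[0, 0, 0], [0, 0, 0.32], -1],
    [[0, 0, 0], [0, 0, 0.4], -1],
    [[0, 0, 0], [0, 0, 0.48], -1],
    [[0, 0, 0], [0, 0, 0.56], -1],
    [[0, 0, 0], [0, 0, 0.64], -1],
    [[0, 0, 0], [0, 0, 0.7], -1],
    [[0, 0, 0], [0, 0, 0.75], -1],
    [[0, 0, 0], [0, 0, 0.79], -1],
    [[0, 0, 0], [0, 0, 0.82], -1],
    [[0, 0, 0], [0, 0, 0.82], -1],
    [[0, 0, 0], [0, 0, 0.82], -1],
  ],
)

```text
t: 7.33
ee_pos: [495.6, -283.9, 79.7]
orientation: [2.88, -1.248, 0.003]
ft_force: [-5.3, -7.5, 2.7]
width: 14.0
grasp_force: 30.2
```

```bash
python3 - <<'E'
from h import *
from scipy.spatial.transform import Rotation as R
o=get_obs();M=R.from_rotvec(o['orientation']).as_matrix();print(o['t'],np.degrees(np.arctan2(M[1,0],M[0,0])),o['moment'],o['ft_force'],o['ee_pos'],o['width'])
E
```

```text
7.3333 -46.83997389537467 [-1.17275696  0.8971561   0.53306311] [-5.3461878  -7.50334125  2.69252297] [ 495.58919302 -283.94903137   79.65946978] 14.004289588034021
```

Knob 4 is at its stop (0.53 N m). Before going to knob 2, I check the height of the cream polisher body beside it.

```bash
python3 - <<'E'
from h import *
ims=[dict(np.load(f'pics/{n}.png.npz')) for n in('w1','w2','top0')]
out=[]
for im,box in zip(ims,((0,100,0,180),(0,130,0,110),(60,215,60,215))):
    h=cv2.cvtColor(im['pixels'],cv2.COLOR_RGB2HSV);r0,r1,c0,c1=box
    print(h[5,50] if im is ims[0] else h[50,30] if im is ims[1] else h[140,120])
h=[cv2.cvtColor(i['pixels'],cv2.COLOR_RGB2HSV) for i in ims]
for z in (0,50,80,100,120,150,200,250): print(z,[ray(i,[q],z)[0,:2].round().tolist() for i,q in zip(ims,((85,74),(15,109),(162,181)))])
E
```

```text
[ 26  34 163]
[ 25  37 151]
[ 26  42 221]
0 [[467.0, -22.0], [463.0, -20.0], [475.0, -22.0]]
50 [[473.0, -47.0], [478.0, -54.0], [470.0, -31.0]]
80 [[477.0, -62.0], [488.0, -74.0], [466.0, -37.0]]
100 [[479.0, -72.0], [494.0, -87.0], [464.0, -41.0]]
120 [[481.0, -82.0], [501.0, -101.0], [462.0, -45.0]]
150 [[485.0, -97.0], [510.0, -121.0], [459.0, -51.0]]
200 [[491.0, -122.0], [526.0, -155.0], [454.0, -61.0]]
250 [[497.0, -147.0], [542.0, -188.0], [448.0, -71.0]]
```

Emit:
step_arm(
  deltas=[
    [[0, 0, 0], [0, 0, 0], -0.2],
    [[0, 0, 0], [0, 0, 0], -0.2],
    [[0, 0, 0], [0, 0, 0], -0.2],
    [[0, 0, -0.13], [0, 0, 0], -0.2],
    [[0, 0, -0.26], [0, 0, 0], -0.2],
    [[0, 0, -0.39], [0, 0, 0], -0.2],
    [[0, 0, -0.45], [0, 0, 0], -0.2],
  ],
)

```text
t: 7.92
ee_pos: [497.5, -282.9, 218.1]
orientation: [2.881, -1.251, 0.01]
ft_force: [1.2, -0.9, 0.2]
width: 35.0
grasp_force: 0.0
```

```bash
python3 - <<'E'
from h import *
a=np.load('pics/top0.png.npz')['pixels'][20:200,60:230];b=np.load('pics/scene0.png.npz')['pixels'][230:384,150:340]
f=lambda x,s:cv2.resize(cv2.convertScaleAbs(x),None,fx=s,fy=s,interpolation=cv2.INTER_CUBIC)
A=f(a,2.3);B=f(b,2.1);h=max(len(A),len(B));pad=lambda x:np.pad(x,((0,h-len(x)),(0,0),(0,0)))
cv2.imwrite('pics/rim.png',np.hstack([pad(A),pad(B)])[:,:,::-1])
E
```

```text
(no output)
```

View pics/rim.png

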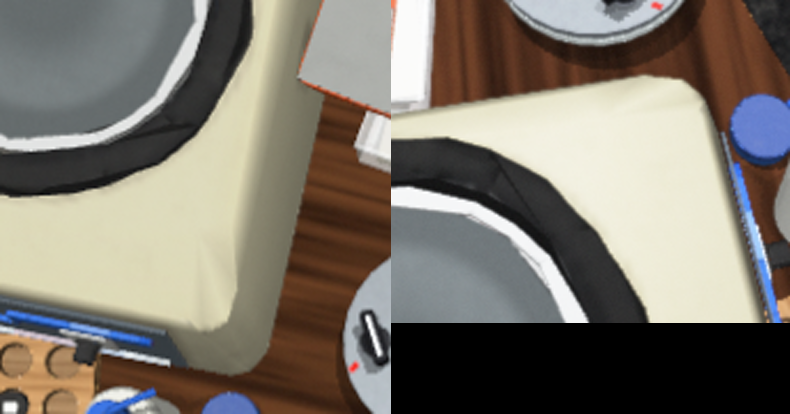

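```bash
python3 - <<'E'
from h import *
t=dict(np.load('pics/top0.png.npz'));s=dict(np.load('pics/scene0.png.npz'))
for z in (50,100,150,200,250,300): print(z,ray(t,[(157,160),(162,125)],z)[:,:2].round().tolist(),ray(s,[(290,270),(240,273)],z)[:,:2].round().tolist())
E
```

```text
50 [[514.0, -21.0], [587.0, -31.0]] [[478.0, -68.0], [558.0, -96.0]]
100 [[506.0, -31.0], [575.0, -41.0]] [[490.0, -50.0], [565.0, -77.0]]
150 [[498.0, -42.0], [563.0, -51.0]] [[503.0, -33.0], [572.0, -58.0]]
200 [[490.0, -52.0], [551.0, -61.0]] [[515.0, -15.0], [580.0, -38.0]]
250 [[482.0, -63.0], [539.0, -70.0]] [[528.0, 2.0], [587.0, -19.0]]
300 [[474.0, -73.0], [527.0, -80.0]] [[540.0, 19.0], [594.0, 0.0]]
```

The polisher rim comes out at about z 145 mm with its edge at y ≈ -45. The gripper body stays at z ≥ 159 and y ≤ -61 when I grip knob 2, so it is clear. I'll move above knob 2 and grip slightly higher.

Emit:
step_arm(
  deltas=[
    [[-0.08, -0.07, 0], [0, 0, -0.08], -0.2],
    [[-0.16, -0.14, 0], [0, 0, -0.16], -0.2],
    [[-0.24, -0.21, 0], [0, 0, -0.24], -0.2],
    [[-0.308, -0.276, 0], [0, 0, -0.32], -0.2],
    [[-0.308, -0.276, 0], [0, 0, -0.4], -0.2],
    [[-0.308, -0.276, 0], [0, 0, -0.48], -0.2],
    [[-0.308, -0.276, 0], [0, 0, -0.56], -0.2],
    [[-0.308, -0.276, 0.05], [0, 0, -0.64], -0.2],
    [[-0.308, -0.276, 0.127], [0, 0, -0.72], -0.2],
    [[-0.308, -0.276, 0.127], [0, 0, -0.748], -0.2],
    [[-0.308, -0.276, 0.127], [0, 0, -0.748], -0.2],
    [[-0.308, -0.276, 0.127], [0, 0, -0.748], -0.2],
  ],
)

```text
t: 8.92
ee_pos: [493.2, -157.9, 175.2]
orientation: [-3.106, -0.471, -0.001]
ft_force: [0.0, 0.5, 0.1]
width: 35.2
grasp_force: 0.0
```

```bash
python3 - <<'E'
from h import *
from scipy.spatial.transform import Rotation as R
b=shot('wrist','w3.png')
o=get_obs();M=R.from_rotvec(o['orientation']).as_matrix();print(o['t'],np.degrees(np.arctan2(M[1,0],M[0,0])),o['ee_pos'],o['ft_force'])
E
```

```text
8.9667 17.251885974238803 [ 493.48374217 -158.07997409  175.5615273 ] [-0.06557918  0.52581969 -1.04993224]
```

View pics/w3.png

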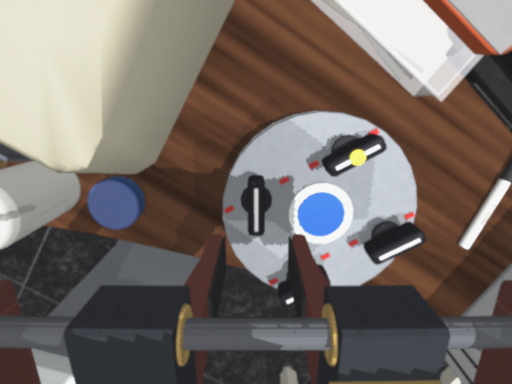

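Knob 4's bar, (378,255)–(420,240), is parallel to knob 1's. Knob 2's line at (256,212) is centred between the fingers and aligned with them.

Emit:
step_arm(
  deltas=[
    [[0, 0, 0.1], [0, 0, 0], -0.2],
    [[0, 0, 0.2], [0, 0, 0], -0.2],
    [[0, 0, 0.27], [0, 0, 0], -0.2],
    [[0, 0, 0.305], [0, 0, 0], -0.2],
    [[0, 0, 0.305], [0, 0, 0], -0.2],
    [[0, 0, 0.305], [0, 0, 0], -1],
    [[0, 0, 0.305], [0, 0, 0], -1],
    [[0, 0, 0.305], [0, 0, 0], -1],
    [[0, 0, 0.305], [0, 0, 0], -1],
    [[0, 0, 0.305], [0, 0, 0], -1],
    [[0, 0, 0.305], [0, 0, 0], -1],
  ],
)

```text
t: 9.88
ee_pos: [493.6, -157.4, 84.9]
orientation: [-3.105, -0.473, -0.003]
ft_force: [-0.5, 6.8, 5.9]
width: 14.0
grasp_force: 30.0
```

Emit:
step_arm(
  deltas=[
    [[0, 0, 0], [0, 0, 0.08], -1],
    [[0, 0, 0], [0, 0, 0.16], -1],
    [[0, 0, 0], [0, 0, 0.24], -1],
    [[0, 0, 0], [0, 0, 0.32], -1],
    [[0, 0, 0], [0, 0, 0.4], -1],
    [[0, 0, 0], [0, 0, 0.48], -1],
    [[0, 0, 0], [0, 0, 0.56], -1],
    [[0, 0, 0], [0, 0, 0.62], -1],
    [[0, 0, 0], [0, 0, 0.67], -1],
    [[0, 0, 0], [0, 0, 0.71], -1],
    [[0, 0, 0], [0, 0, 0.75], -1],
    [[0, 0, 0], [0, 0, 0.75], -1],
    [[0, 0, 0], [0, 0, 0.75], -1],
  ],
)

```text
t: 10.97
ee_pos: [493.1, -159.5, 84.9]
orientation: [2.879, -1.251, 0.003]
ft_force: [-4.8, -7.6, 5.9]
width: 14.0
grasp_force: 30.9
```

```bash
python3 - <<'E'
from h import *
from scipy.spatial.transform import Rotation as R
o=get_obs();M=R.from_rotvec(o['orientation']).as_matrix();print(o['t'],np.degrees(np.arctan2(M[1,0],M[0,0])),o['moment'],o['ft_force'],o['ee_pos'],o['width'])
E
```

```text
10.9667 -46.97524510746547 [-1.19952296  0.7707731   0.68914393] [-4.80794793 -7.60310638  5.92607867] [ 493.12302385 -159.49286425   84.88908701] 13.953632195333396
```

Knob 2 is at its stop (0.69 N m). Releasing, lifting clear and checking.

Emit:
step_arm(
  deltas=[
    [[0, 0, 0], [0, 0, 0], -0.2],
    [[0, 0, 0], [0, 0, 0], -0.2],
    [[0, 0, 0], [0, 0, 0], -0.2],
    [[0, 0, -0.13], [0, 0, 0], -0.2],
    [[0, 0, -0.26], [0, 0, 0], -0.2],
    [[0, 0, -0.39], [0, 0, 0], -0.2],
    [[0.1, 0.05, -0.45], [0, 0, 0], -0.2],
    [[0.1, 0.05, -0.45], [0, 0, 0], -0.2],
    [[0.1, 0.05, -0.45], [0, 0, 0], -0.2],
    [[0.1, 0.05, -0.45], [0, 0, 0], -0.2],
  ],
)

```text
t: 11.8
ee_pos: [501.6, -189.7, 217.8]
orientation: [-2.879, 1.256, 0.002]
ft_force: [0.2, -1.0, -0.3]
width: 35.1
grasp_force: 0.0
```

```bash
python3 - <<'E'
from h import *
a=shot('wrist','w4.png');o=get_obs();print(o['t'],o['ee_pos'],o['ft_force'],o['width'])
E
```

```text
11.85 [ 501.22820901 -189.38463152  217.22032111] [-0.77883102  0.26206165  0.28633292] 35.134593336409296
```

View pics/w4.png

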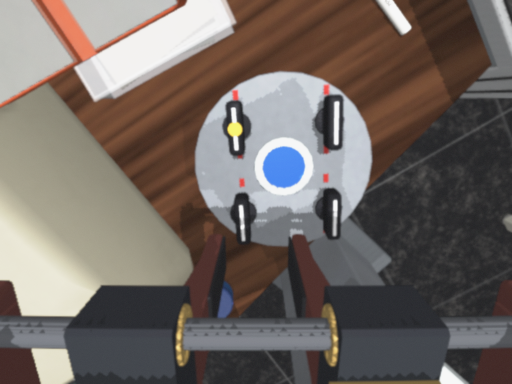

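All four bars, at (235,128), (333,122), (242,220) and (333,214), are parallel and in line with their red marks. The gripper is free.

```bash
python3 -c "
from workcell import *
print(close_job())"
```

```text
the job is handed in; nothing more can be done
None
```

Knobs 3, 4 and 2 were turned home to their stops in that order, the last wrist picture shows all four bars parallel, the gripper is clear of everything, and the job was handed in at about 12 s; no verdict came back.

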